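# Shut the port, then key the filter cell home and hold it

### The arm

A 6-joint arm with a two-finger parallel gripper is mounted at the origin on a cart in front of the work surface, level with it; the furniture and walls round the work are solid. World frame = base frame: x ahead of the robot, y to its left, z up, the work surface at z = 0. Lengths are in m, angles in degrees, forces in N, time in s.
With the tool pointing down it reaches from about 0.325 to 0.9 m from the base axis. Payload 6.1 kg.
Tool frame: the origin (TCP) lies on the centre line of the jaws, within the pads' length; the fingertips stand 19 mm ahead of it and the grasp point (between the pads) is the TCP; z points along the fingers, y is the line along which they close (so a half turn about z gives the same grasp; the last joint's range is limited). The gripper opens to 87 mm and grips with 3 to 60 N. Pads are 19 mm wide; open, the fingers measure 117 mm over their backs; the gripper's body (75 mm by 190 mm) begins 51 mm behind the grasp point.
Start: joints at [-78.902, 12.628, 87.462, -0, 79.91, -7.225], TCP at [0.196, -0.593, 0.242] pointing down, gripper open.
Joint ranges: [-170.65, 170.65], [-52.31, 119.04], [5.05, 147.46], [-71.25, 251.25], [11.57, 151.72], [-153.62, 153.62]. Speed limits (degrees/s): [147.25, 147.25, 172.46, 180, 180, 180].

### API

Orientations are given as [roll, pitch, yaw] about the fixed x, y, z axes, in that order (R = Rz(yaw) Ry(pitch) Rx(roll)).
In Python, from bench import arm gives the robot as it stands.
- The arm moves only by the shell command python3 -m jog 'ROWS' [FORCE]. ROWS is JSON, a list of rows, each a list of 7 numbers: the turn, a rotation vector about the tool's x, y, z in degrees, then the shift along the tool's x, y, z in mm, then the opening, from 0 (shut) to 1 (fully open). In form: [[wx, wy, wz, tx, ty, tz, jaw], ...]. A call has 1 to 12 rows; each row is the pose to reach, as a shift and turn from the pose commanded when the call began, along the tool's axes at that moment; what a row does not reach only later rows make up. A row lasts 1/10 s, in which the tool goes at most 50 mm and 8.59 degrees, less where a joint would pass 70% of its speed; a pose out of reach is approached as far as the arm can. A call with a gripper value outside its range is refused whole. The fingers move at their own pace and stop on an object; FORCE is the grip in N (left out, the last holds). Time passes only in rows, so rows that repeat a pose let the fingers close. It gives the time, the measured TCP pose, the force, the opening and the grip force at its end, in the units of the state.
- arm.get_obs(): the state, without advancing time (a new reading comes with each control period).
- arm.capture(name): name is "scene" or "top" or "wrist"; returns a dict with "color" (480x640x3 uint8, red, green, blue), "fovy" (degrees; the focal length in pixels is half the picture's height over the tangent of half this angle, whatever the lens; pixels are square), "cx", "cy" (the principal point, pixels), "R" (3x3) and "t" (3): a world point X has camera coordinates R X + t; the wrist camera has in their place "mount" (4x4, takes a point from camera to tool coordinates, whose origin is the TCP and whose axes are the flange's). Camera axes: x right, y down, z forward; pixel columns grow to the right and rows downward; lengths in m; the calibration is good to about 2 mm. A picture is of the moment at which its call begins: read the wrist's pose just before it. There is no depth.
- arm.close_job(): hands the job in; it is judged then, once.
The state is a dict: "time_s": time; "joint_positions": joint angles; "joint_velocities": joint speeds; "tau": joint torques, N m; "ee_pos": TCP position; "ee_rot": TCP orientation; "ft_force": force on the tool from outside, world axes, zero at the start; "torque": the same for the moment, N m; "grip_width": finger opening in m; "finger_force": force on a finger pad.
Only numpy, scipy, OpenCV 4.12 (cv2) and the standard library are available. Lean on these libraries where they do the work, as an engineer would, in place of code of your own. Each camera call takes 0.05 s, during which the arm holds its last target. There are 200 camera calls.

### The job

Shut the beam port first: turn the selector knob until its pointer clicks in at the long bar mark. Then turn the knurled collar until its hidden keyways drop over the pins, push it fully home against its spring, and finish with the gripper still holding it down: do not let go. Leave the loose optics beside the plate where they are.

Things in the scene. Friction and masses are not known exactly. Their poses are not given: they have to be found in the camera images.
- mount: Dark steel port plate, 80 x 190 x 12 mm, fixed on the table; origin at the centre of its underside, z up, x across its short side (away from the robot at yaw 0), y along its long side. The spigot with the collar stands at x 0, y -48 mm; the selector knob at x 0, y +52 mm.
- spigot_foot (a point): Foot of the spigot on the plate's top face, 12 mm above the table, on the collar's axis. The spigot, hidden in the collar, is 32 mm in diameter and reaches 42 mm above the table; three radial pins (5 mm thick, tips 20.5 mm from the axis, 120 degrees apart) have their tops 26.5 mm above the table.
- selector (a joint): Selector angle in rad, growing counter-clockwise seen from above; stops at -0.72 and +0.72. Detents at -0.6 and 0 (open: small dots) and +0.6 (shut: long bar mark, nearest the collar). Up to about 0.1 N m takes it over a ridge; let go within 0.15 rad of a detent it falls in. At 0 the pointer looks along the plate's -x. It starts at or near -0.6 or 0.
- selector_grip (a point): On the selector's axis in the middle of its bar grip, 32 mm above the table. The bar is 34 mm long, 11 mm wide to pinch, from 20 to 40 mm above the table, on a dial disc of 38 mm diameter; this frame turns with the knob, and the bar lies along its x axis, the pointer at -x.
- collar: Knurled round filter cell of bright aluminium, 53 mm in diameter, 36 mm tall, about 0.18 kg, loose and upright on the spigot. Origin at the centre of its underside, z up. It starts resting on the pins, underside 26.5 mm above the table. Fully home its underside lies on the plate, 12 mm above the table: 14.5 mm lower.
- collar_top (a point): Centre of the collar's closed top, 36 mm above its underside. Three keyways, 120 degrees apart, are hidden in the bore, unmarked outside, with about 0.12 rad of play either way over a pin. From the start they come over the pins after 0.4 to 1.3 rad of clockwise turning seen from above; only then can the collar go down.
- ejector (a joint): Travel in m of the sprung ring on the plate under the collar: 0 = up (its top 19 mm above the table), about 0.007 = pressed flush with the plate. It pushes up with about 4 N when first met, 8.4 N when flush, and lifts the collar again if that is let go.
- objective: Spare microscope objective, 31 mm in diameter, 44 mm tall, standing loose beside the selector end of the plate; origin at its underside. A bystander.
- lens_ring: Lens in a black ring, 31 mm in diameter, 9 mm tall, lying loose beside the collar end of the plate; origin at its underside. A bystander.
- objective_cap: Black round cap, 28 mm in diameter, 12 mm tall, lying loose beside the selector end of the plate; origin at its underside. A bystander.
Mind the look-alikes: they are no part of the job. Of the things like the collar, leave any that is purple; of the rest the larger one is meant.

How it is judged:
By the outcome, as a careful person would: the job done as asked, in the order asked, and still so for the second after the job is handed in, while the arm keeps its last pose, push and grip.
It also fails if it takes over 58 s, if anything falls off the work surface, if the arm or the gripper's body presses on something with over 40 N, if the wrist force passes 120 N, or if a joint passes its speed limit or range.

## Working session

There is one attempt and no reset: what is moved stays moved. The work goes in short steps, Python scripts to look and compute and a shell command to move; the robot and the scene stay as the last step left them, time stands still between calls to the robot, and variables do not carry over. Pictures are saved under pics/ and viewed, at most 10 in all, crops included, and the job is handed in when it is done.

```bash
mkdir -p pics; ls
python3 - <<'E'
from bench import arm
import cv2,numpy as np
for n in("scene","top"):
    c=arm.capture(n); cv2.imwrite(f"pics/{n}0.png",c["color"][...,::-1])
    print(n,c["fovy"],c["cx"],c["cy"],np.round(c["R"],3).tolist(),np.round(c["t"],3), np.round(-np.array(c["R"]).T@c["t"],3))
o=arm.get_obs();print(o)
E
```

```text
pics
scene 57.23681943599391 315.82909930232466 244.04838579390062 [[0.863, -0.505, -0.005], [-0.382, -0.648, -0.659], [0.33, 0.571, -0.752]] [-0.532  0.053  0.871] [ 0.193 -0.732  0.688]
top 45.68818097151888 316.00637694643467 246.45836875273346 [[0.056, -0.998, -0.007], [-0.974, -0.053, -0.222], [0.222, 0.019, -0.975]] [-0.268  0.48   0.896] [ 0.283 -0.26   0.979]
{'time_s': 0.1, 'joint_positions': array([-7.89027918e+01,  1.26713118e+01,  8.75172378e+01, -7.94273388e-04,
        7.99101434e+01, -7.22459630e+00]), 'joint_velocities': array([-0.01741119, -0.17966522, -0.08680096, -0.01462364,  0.10356907,
       -0.0326297 ]), 'tau': array([ 1.11207741e-03, -4.95944238e+01, -3.88518441e+01,  7.03554391e-02,
        5.15669317e-02, -5.32654360e-05]), 'ee_pos': array([ 0.19636846, -0.59281304,  0.24055847]), 'ee_rot': array([-1.79901992e+02, -1.16359987e-02,  1.83219344e+01]), 'ft_force': array([ 0.56661122,  0.85902751, -0.19134939]), 'torque': array([ 0.02070298, -0.06158779, -0.0421315 ]), 'finger_force': 0.0, 'grip_width': 0.08693744034213427}
```

View pics/top0.png

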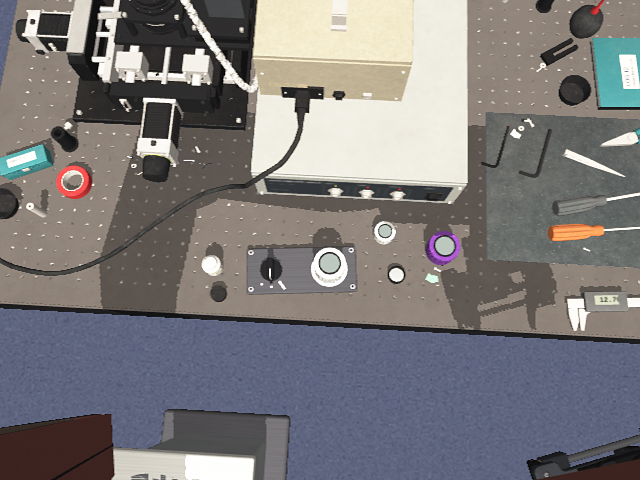

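View pics/scene0.png

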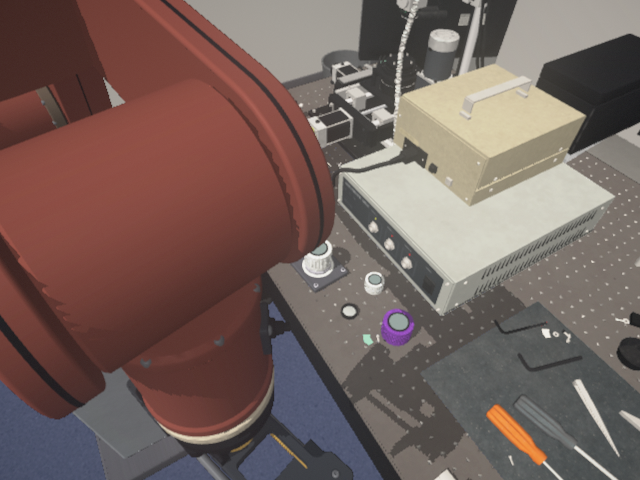

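The top view shows the plate at about (247–357, 244–294). Things that could be taken for the collar:
- white knurled collar on the plate at (329,266)
- small white cell at (385,232)
- purple cell at (443,247)
- lens ring at (397,274)

I choose (329,266), the larger one that isn't purple. The selector is at (270,270), the objective at (211,265) and the cap at (218,293). Next I'll check the choice in a crop and measure.

```bash
cat > h.py <<'E'
import numpy as np,cv2
from scipy.spatial.transform import Rotation as Ro
from bench import arm
def cam(name):
    o=arm.get_obs(); c=arm.capture(name)
    f=240/np.tan(np.radians(c["fovy"]/2)); c["K"]=np.array([[f,0,c["cx"]],[0,f,c["cy"]],[0,0,1]])
    if "mount" in c:
        T=np.eye(4);T[:3,:3]=Ro.from_euler("xyz",o["ee_rot"],degrees=True).as_matrix();T[:3,3]=o["ee_pos"]
        W=T@np.array(c["mount"]); c["R"]=W[:3,:3].T; c["t"]=-c["R"]@W[:3,3]
    return c
def ray(c,u,v,z):
    R=np.array(c["R"]);C=-R.T@np.array(c["t"]);d=R.T@np.linalg.inv(c["K"])@[u,v,1]
    return C+d*(z-C[2])/d[2]
def proj(c,X):
    p=c["K"]@(np.array(c["R"])@X+c["t"]);return p[:2]/p[2]
E
python3 - <<'E'
from h import *
c=cam("top");im=c["color"]
cv2.imwrite("pics/crop1.png",cv2.resize(im[215:310,190:470],None,fx=2.8,fy=2.8,interpolation=cv2.INTER_CUBIC)[...,::-1])
P=[ray(c,*p,0.012)for p in[(247,250),(355,244),(357,289),(248,294)]]
print(np.round(P,3),[round(np.linalg.norm(P[i]-P[i-1]),3)for i in range(4)])
m=np.mean(P,0);e=(P[0]+P[3]-P[1]-P[2])[:2];print(m,"yaw",np.degrees(np.arctan2(-e[0],e[1])))
print("collar top",ray(c,330,263,.0625),"sel",ray(c,270,270,.03))
E
```

```text
[[ 0.49  -0.121  0.012]
 [ 0.511 -0.308  0.012]
 [ 0.432 -0.315  0.012]
 [ 0.413 -0.129  0.012]] [np.float64(0.077), np.float64(0.188), np.float64(0.079), np.float64(0.187)]
[ 0.46171932 -0.21809709  0.012     ] yaw 6.085261501856907
collar top [ 0.46497793 -0.26584978  0.0625    ] sel [ 0.45382955 -0.16526438  0.03      ]
```

View pics/crop1.png

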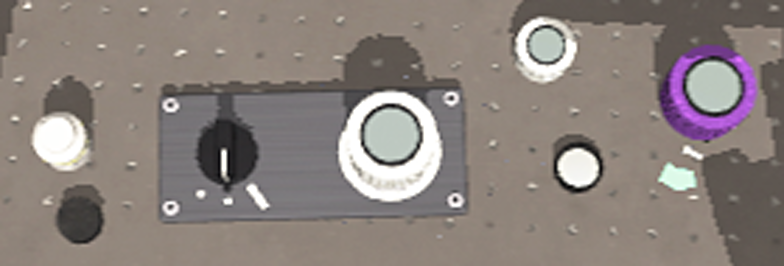

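The crop confirms the choice. The large bright collar sits on the plate, the smaller white cell and the purple one are off it. The selector pointer is straight down at the middle dot (crop 225,190), so it's at 0, and the long bar mark is at crop (258,196). The measured plate is 188 x 78 mm, which fits. Now going above the selector.

```bash
cat >> h.py <<'E'
def go(x,y,z,yaw):
    o=arm.get_obs();r=Ro.from_euler("xyz",o["ee_rot"],degrees=True);T=Ro.from_euler("xyz",[180,0,yaw],degrees=True)
    print("turn",(r.inv()*T).as_rotvec(degrees=True).round(2),"shift",(r.inv().apply(np.array([x,y,z])-o["ee_pos"])*1000).round(1))
E
python3 -c "
from h import *
go(.4563,-.1664,.15,6)"
```

```text
turn [-0.09 -0.   12.32] shift [ 380.8 -323.    91.2]
```

```bash
python3 -m jog '[[0,0,2,40,-34,0,0.5],[0,0,4,80,-68,0,0.5],[0,0,6,120,-102,0,0.5],[0,0,8,160,-136,0,0.5],[0,0,10,200,-170,0,0.5],[0,0,12,240,-204,20,0.5],[0,0,12.3,280,-238,40,0.5],[0,0,12.3,320,-272,60,0.5],[0,0,12.3,360,-306,80,0.5],[0,0,12.3,381,-323,91,0.5],[0,0,12.3,381,-323,91,0.5],[0,0,12.3,381,-323,91,0.5]]' 20
python3 - <<'E'
from h import *
c=cam("wrist");print(arm.get_obs()["ee_pos"],arm.get_obs()["ee_rot"],arm.get_obs()["joint_positions"])
cv2.imwrite("pics/w1.png",c["color"][...,::-1])
print(proj(c,np.array([.4563,-.1664,.04])),proj(c,np.array([.4668,-.2658,.0625])))
E
```

```text
time_s: 1.35
ee_pos: [0.4564, -0.1643, 0.149]
ee_rot: [-179.9, 0.1, 6.2]
ft_force: [-0.1, 0.1, 0.5]
grip_width: 0.0436
finger_force: 0.0
[ 0.45640802 -0.16589375  0.14988585] [-1.79959353e+02  8.55667197e-02  6.17398659e+00] [-2.92784133e+01 -1.51278130e+00  1.12957008e+02 -1.77371562e-02
  6.86490528e+01  5.45541017e+01]
[325.29080653 247.18856977] [495.79343703 259.46599848]
```

View pics/w1.png

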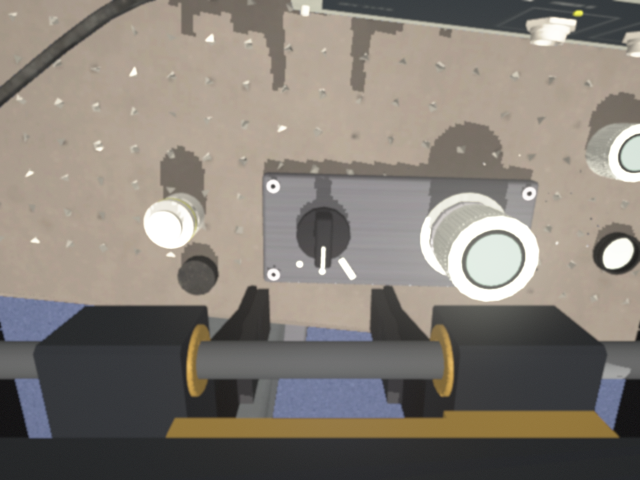

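The wrist view shows the knob bar at (322,240), with the pointer down at the middle dot (322,270) and the bar mark at (347,268). The collar top is at (494,259), within 2 px of the prediction. Now descending and pinching the bar.

```bash
python3 -m jog '[[0,0,1,2,0,30,0.5],[0,0,1,2,0,60,0.5],[0,0,1,2,0,90,0.5],[0,0,1,2,0,102,0.5],[0,0,1,2,0,107,0.5],[0,0,1,2,0,107,0.4],[0,0,1,2,0,107,0],[0,0,1,2,0,107,0],[0,0,1,2,0,107,0],[0,0,1,2,0,107,0],[0,0,1,2,0,107,0],[0,0,1,2,0,107,0]]' 20
```

```text
time_s: 2.6
ee_pos: [0.459, -0.1661, 0.0442]
ee_rot: [-180.0, -0.0, 5.0]
ft_force: [-0.7, 3.1, 6.2]
grip_width: 0.0106
finger_force: 20.0
```

```bash
python3 -m jog '[[0,0,-5,0,0,0,0],[0,0,-10,0,0,0,0],[0,0,-15,0,0,0,0],[0,0,-20,0,0,0,0],[0,0,-25,0,0,0,0],[0,0,-30,0,0,0,0],[0,0,-35,0,0,0,0],[0,0,-35,0,0,0,0],[0,0,-35,0,0,0,0]]'
```

```text
time_s: 3.5
ee_pos: [0.4588, -0.1658, 0.0442]
ee_rot: [-179.9, -0.1, 40.0]
ft_force: [-1.0, 5.5, 7.8]
grip_width: 0.0111
finger_force: 20.0
```

```bash
python3 -m jog '[[0,0,0,0,0,0,0.4],[0,0,0,0,0,0,0.4],[0,0,0,0,0,0,0.4],[0,0,0,0,0,-30,0.4],[0,0,0,0,0,-70,0.4],[0,0,0,0,0,-110,0.6],[0,0,0,0,0,-110,1],[0,0,0,0,0,-110,1],[0,0,0,0,0,-110,1]]'
python3 - <<'E'
from h import *
c=cam("wrist")
im=c["color"]; cv2.imwrite("pics/w2.png",im[...,::-1])
go(.4662,-.2658,.10,40)
E
```

```text
time_s: 4.4
ee_pos: [0.4578, -0.1664, 0.1523]
ee_rot: [-179.9, 0.0, 40.0]
ft_force: [0.4, -0.2, -0.5]
grip_width: 0.0589
finger_force: 0.0
turn [-0.16  0.06  0.02] shift [-57.4  82.   51.7]
```

View pics/w2.png

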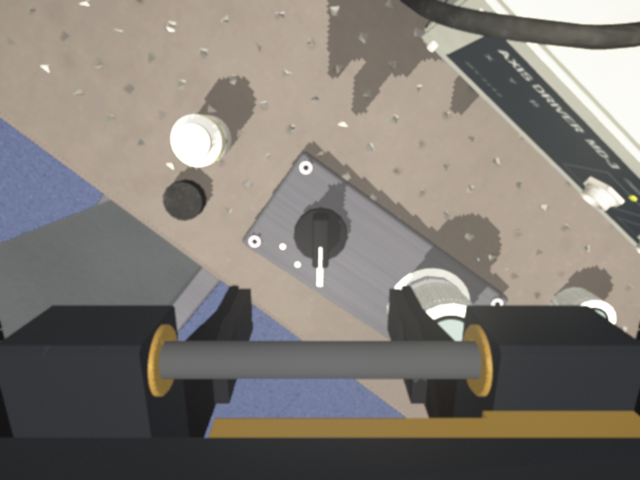

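The pointer now lines up with the long bar mark: the white pointer line runs from (320,248) into the mark at (320,285). On to the collar.

```bash
python3 -m jog '[[0,0,0,-20,28,-5,1],[0,0,0,-40,56,-5,1],[0,0,0,-57,82,0,1],[0,0,0,-57,82,20,1],[0,0,0,-57,82,45,1],[0,0,0,-57,82,70,1],[0,0,0,-57,82,90,1],[0,0,0,-57,82,98,1],[0,0,0,-57,82,98,1],[0,0,0,-57,82,98,1]]'
python3 - <<'E'
from h import *
c=cam("wrist");cv2.imwrite("pics/w3.png",c["color"][...,::-1]);go(.4662,-.2658,.053,40);print(arm.get_obs()["ft_force"])
E
```

```text
time_s: 5.45
ee_pos: [0.4678, -0.2662, 0.0557]
ee_rot: [-180.0, 0.0, 40.0]
ft_force: [-0.4, -1.1, 0.0]
grip_width: 0.0871
finger_force: 0.0
turn [ 0.07 -0.01  0.03] shift [-1.1 -1.9  3.4]
[-0.62606368 -0.16464344  0.70350422]
```

View pics/w3.png

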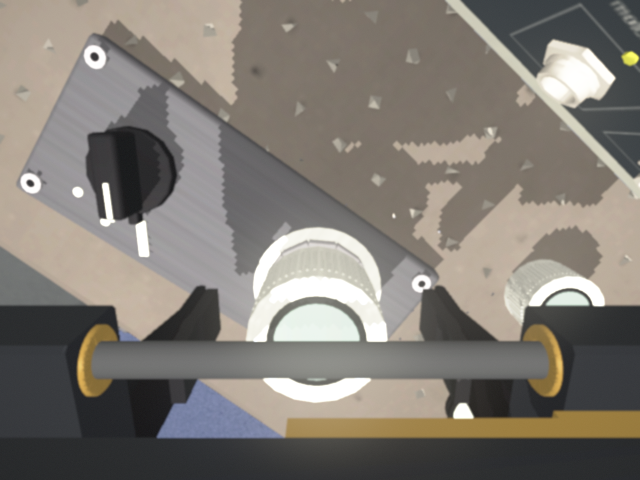

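The collar is centred between the fingers, at (317,350), and the pointer foot lines up with the long bar mark at (142,235). Closing on the collar.

```bash
python3 -m jog '[[0,0,0,0,0,2,0.8],[0,0,0,0,0,2,0.3],[0,0,0,0,0,2,0.3],[0,0,0,0,0,2,0.3],[0,0,0,0,0,2,0.3],[0,0,0,0,0,2,0.3],[0,0,0,0,0,3,0.3],[0,0,0,0,0,4,0.3],[0,0,0,0,0,4,0.3]]' 30
```

```text
time_s: 6.4
ee_pos: [0.4679, -0.2662, 0.0531]
ee_rot: [-180.0, 0.0, 40.0]
ft_force: [-5.0, 3.1, 13.8]
grip_width: 0.0517
finger_force: 30.0
```

```bash
python3 -m jog '[[0,0,4,0,0,0,0.3],[0,0,8,0,0,0,0.3],[0,0,12,0,0,0,0.3],[0,0,16,0,0,0,0.3],[0,0,20,0,0,0,0.3],[0,0,22,0,0,0,0.3],[0,0,24,0,0,0,0.3],[0,0,24,0,0,0,0.3]]'
python3 -m jog '[[0,0,2,0,0,0,0.3],[0,0,4,0,0,0,0.3],[0,0,6,0,0,0,0.3],[0,0,6,0,0,0,0.3]]'
python3 -m jog '[[0,0,2,0,0,0,0.3],[0,0,4,0,0,0,0.3],[0,0,6,0,0,0,0.3],[0,0,6,0,0,0,0.3]]'
```

```text
time_s: 7.2
ee_pos: [0.4674, -0.2659, 0.0511]
ee_rot: [-180.0, 0.0, 16.0]
ft_force: [0.1, -0.4, -2.0]
grip_width: 0.0518
finger_force: 30.0
time_s: 7.6
ee_pos: [0.4675, -0.266, 0.0512]
ee_rot: [-180.0, 0.0, 10.1]
ft_force: [-0.0, -1.0, -1.5]
grip_width: 0.0521
finger_force: 30.0
time_s: 8.0
ee_pos: [0.4674, -0.2659, 0.0514]
ee_rot: [-180.0, 0.0, 4.1]
ft_force: [-1.5, 1.6, -0.1]
grip_width: 0.0516
finger_force: 30.0
```

```bash
python3 -c "
from h import *
print(arm.get_obs()['torque'])"
python3 -m jog '[[0,0,0,0,0,1,0.3],[0,0,0,0,0,2,0.3],[0,0,0,0,0,2,0.3],[0,0,0,0,0,2,0.3]]'; python3 -c "
from h import *
print(arm.get_obs()['torque'])"
```

```text
[0.20735626 0.25640295 0.3609187 ]
time_s: 8.4
ee_pos: [0.4676, -0.2661, 0.0509]
ee_rot: [-180.0, 0.0, 4.2]
ft_force: [-5.7, 3.6, 11.3]
grip_width: 0.0517
finger_force: 30.0
[0.73654602 1.04909904 0.44894984]
```

A standing moment of 0.45 Nm about z, together with the 2 mm drop, suggests the keyways are already over the pins and now bear on their side. I'll turn back a few degrees and check.

```bash
T(){ python3 -c "
from h import *
print(arm.get_obs()['torque'].round(2))"; }
python3 -m jog '[[0,0,-2,0,0,0,0.3],[0,0,-4,0,0,0,0.3],[0,0,-4,0,0,0,0.3]]';T
python3 -m jog '[[0,0,-2,0,0,0,0.3],[0,0,-4,0,0,0,0.3],[0,0,-4,0,0,0,0.3]]';T
```

```text
time_s: 8.7
ee_pos: [0.4676, -0.266, 0.0496]
ee_rot: [-180.0, 0.0, 8.1]
ft_force: [-1.0, 1.3, 0.2]
grip_width: 0.0516
finger_force: 30.0
[0.22 0.26 0.12]
time_s: 9.0
ee_pos: [0.4678, -0.2662, 0.0493]
ee_rot: [180.0, -0.0, 12.0]
ft_force: [0.7, 0.4, -2.2]
grip_width: 0.0518
finger_force: 30.0
[-0.01 -0.   -0.03]
```

Confirmed: the moment is zero and the collar sinks freely. Pushing home.

```bash
T(){ python3 -c "
from h import *
print(arm.get_obs()['torque'].round(2))"; }
python3 -m jog '[[0,0,0,0,0,1,0.3],[0,0,0,0,0,2,0.3],[0,0,0,0,0,3,0.3],[0,0,0,0,0,3,0.3]]' 45;T
python3 -m jog '[[0,0,0,0,0,1,0.3],[0,0,0,0,0,2,0.3],[0,0,0,0,0,3,0.3],[0,0,0,0,0,3,0.3]]';T
```

```text
time_s: 9.4
ee_pos: [0.4677, -0.2662, 0.0466]
ee_rot: [-180.0, -0.0, 12.0]
ft_force: [-0.9, -0.2, -2.2]
grip_width: 0.0514
finger_force: 45.0
[-0.06  0.05 -0.06]
time_s: 9.8
ee_pos: [0.4678, -0.2662, 0.0437]
ee_rot: [180.0, -0.0, 12.0]
ft_force: [-2.2, 2.4, 3.9]
grip_width: 0.0516
finger_force: 45.0
[ 0.21  0.21 -0.  ]
```

Spring met as expected. Going on.

```bash
T(){ python3 -c "
from h import *
print(arm.get_obs()['torque'].round(2))"; }
python3 -m jog '[[0,0,0,0,0,1,0.3],[0,0,0,0,0,2,0.3],[0,0,0,0,0,3,0.3],[0,0,0,0,0,3,0.3]]' 50;T
python3 -m jog '[[0,0,0,0,0,1,0.3],[0,0,0,0,0,2,0.3],[0,0,0,0,0,2,0.3]]';T
python3 -m jog '[[0,0,0,0,0,1,0.3],[0,0,0,0,0,2,0.3],[0,0,0,0,0,2,0.3]]';T
```

```text
time_s: 10.2
ee_pos: [0.4678, -0.2662, 0.0406]
ee_rot: [180.0, -0.0, 12.0]
ft_force: [-2.2, 1.4, 5.8]
grip_width: 0.0512
finger_force: 50.0
[ 0.34  0.35 -0.03]
time_s: 10.5
ee_pos: [0.4678, -0.2662, 0.0394]
ee_rot: [-180.0, 0.0, 12.0]
ft_force: [-4.5, 2.8, 11.6]
grip_width: 0.0514
finger_force: 50.0
[0.49 0.75 0.  ]
time_s: 10.8
ee_pos: [0.4679, -0.2662, 0.0393]
ee_rot: [-180.0, 0.0, 12.0]
ft_force: [-11.4, 8.1, 28.5]
grip_width: 0.0513
finger_force: 50.0
[ 1.25  1.95 -0.04]
```

Hard stop at 28 N. A small wiggle will show whether it's the plate or a jam in the keyways; I'll also take a look.

```bash
T(){ python3 -c "
from h import *
print(arm.get_obs()['torque'].round(2))"; }
python3 -m jog '[[0,0,-2,0,0,-1,0.3],[0,0,-4,0,0,-1,0.3],[0,0,-4,0,0,-1,0.3]]';T
python3 -m jog '[[0,0,2,0,0,0,0.3],[0,0,4,0,0,0,0.3],[0,0,4,0,0,0,0.3],[0,0,4,0,0,0,0.3]]';T
python3 - <<'E'
from h import *
c=cam("wrist");cv2.imwrite("pics/w4.png",c["color"][...,::-1])
s=cam("scene");u,v=proj(s,np.array([.4662,-.2658,.03])).astype(int);print(u,v)
cv2.imwrite("pics/s4.png",cv2.resize(s["color"][v-60:v+60,u-80:u+80],None,fx=5,fy=5,interpolation=cv2.INTER_CUBIC)[...,::-1])
E
```

```text
time_s: 11.1
ee_pos: [0.4683, -0.2663, 0.0394]
ee_rot: [180.0, -0.0, 16.1]
ft_force: [-5.7, 5.5, 17.5]
grip_width: 0.0514
finger_force: 50.0
[ 0.8   1.02 -0.02]
time_s: 11.5
ee_pos: [0.468, -0.2668, 0.0394]
ee_rot: [179.9, 0.0, 12.0]
ft_force: [-7.9, 3.9, 17.8]
grip_width: 0.0514
finger_force: 50.0
[ 0.48  1.24 -0.01]
317 258
```

View pics/w4.png

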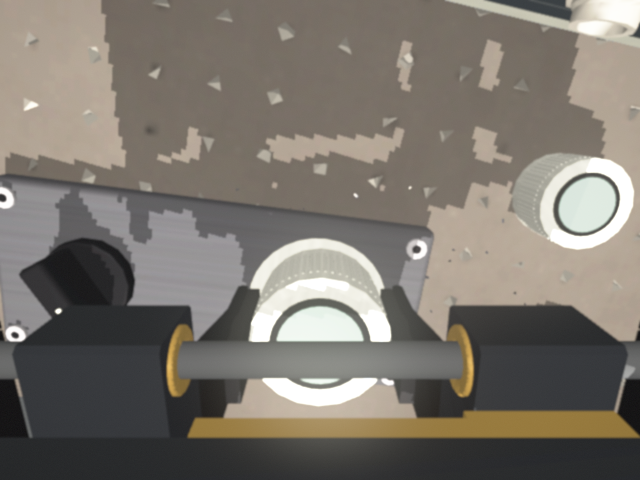

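View pics/s4.png

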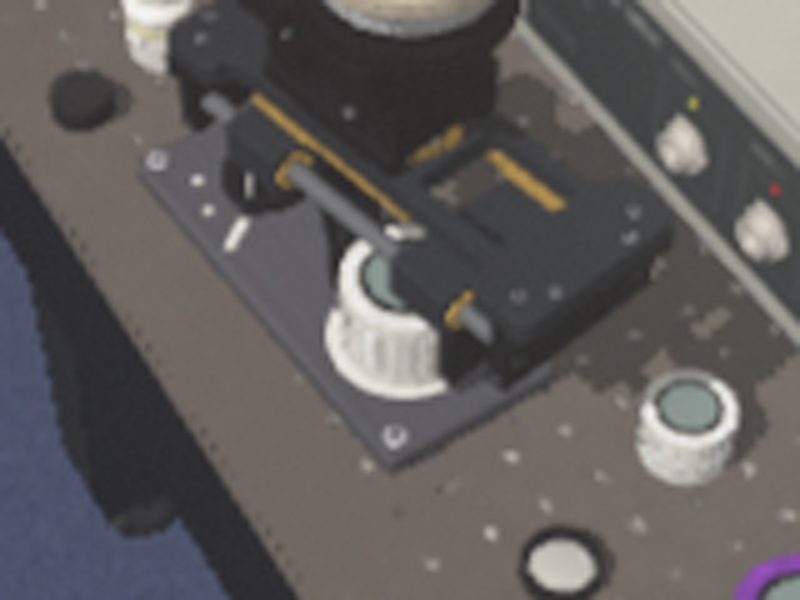

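The collar looks flush on the plate: its skirt meets the plate at (385,390) in the scene crop, and the stop at z 0.0394 repeats at both yaws. I'll check the selector numerically, since the gripper hides part of it.

Run:
```python
from h import *
s=cam("scene");o=proj(s,np.array([.4662,-.2658,.03])).astype(int)-[80,60]
A=np.array([.4572,-.1663,0])
for y in(4.7,6):
  for a in(-.6,0,.6,.72):
    t=np.radians(y)+a;d=-np.array([np.cos(t),np.sin(t),0])
    print(y,a,[((proj(s,A+d*r+[0,0,h])-o)*5).round().astype(int).tolist() for r,h in((.006,.04),(.015,.04),(.022,.012),(.03,.012))])
C=np.array([.4662,-.2658,0])
n=np.array(-s["R"].T@s["t"])-C;n[2]=0;n/=np.linalg.norm(n)
for h in(.012,.0135,.0155): print("near rim",((proj(s,C+n*.0265+[0,0,h])-o)*5).round(1))
```

```text
4.7 -0.6 [[247, 132], [225, 132], [213, 179], [194, 179]]
4.7 0 [[250, 138], [231, 147], [221, 201], [204, 209]]
4.7 0.6 [[256, 142], [248, 157], [245, 215], [237, 229]]
4.7 0.72 [[258, 142], [252, 158], [251, 216], [245, 231]]
6 -0.6 [[247, 132], [225, 133], [213, 180], [193, 180]]
6 0 [[250, 138], [231, 148], [221, 202], [205, 210]]
6 0.6 [[257, 142], [248, 157], [246, 215], [238, 229]]
6 0.72 [[258, 142], [253, 158], [252, 217], [247, 231]]
near rim [405.  383.9]
near rim [405.  381.6]
near rim [405.  378.4]
```

The pointer's end face at x≈250 fits +0.6 (predicted about 246; 0 would give about 228). The collar's near rim also agrees with lying on the plate. Handing in with grip and push held.

```bash
python3 -m jog '[[0,0,0,0,0,0,0.3],[0,0,0,0,0,0,0.3],[0,0,0,0,0,0,0.3]]' && python3 -c "
from bench import arm
print(arm.close_job())"
```

```text
time_s: 11.95
ee_pos: [0.468, -0.2668, 0.0394]
ee_rot: [179.9, 0.0, 12.0]
ft_force: [-8.0, 4.0, 17.8]
grip_width: 0.0516
finger_force: 50.0
the job is handed in; nothing more can be done
None
```

I handed the job in at about 12 s: the selector is turned to the long bar mark, and the keyed collar is pushed down to a hard stop, still gripped at 50 N and pressed at about 18 N. The loose optics were not touched, and "fully home" rests on the hard stop and camera views, as no verdict came back.

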